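# Shut the drawer and draw the funnel board out over the drip tray

### The arm

A 6-joint arm with a two-finger parallel gripper is mounted at the origin on the work surface. World frame = base frame: x ahead of the robot, y to its left, z up, the work surface at z = 0. Lengths are in mm, angles in degrees, forces in N, time in s.
With the tool pointing down it reaches from about 350 to 850 mm from the base axis. Payload 8.1 kg.
Tool frame: the origin (TCP) lies midway between the tips of the shut fingers; the grasp point (between the pads) lies grip_depth behind it (grip_depth is the distance from the TCP to the grasp point, in mm); z points along the fingers, y is the line along which they close (so a half turn about z gives the same grasp; the last joint's range is limited). The gripper opens to 85 mm and grips with 20 to 120 N. Pads are 22 mm wide; open, the fingers measure 114 mm over their backs; the gripper's body (76 mm by 85 mm) begins 54 mm behind the grasp point. The pads swing forward as they close: fully open they stand 13 mm farther back than shut.
Start: joints at [70.451, 7.471, 85.268, -0, 87.261, -4.893], TCP at [151.789, 580.487, 231.292] pointing down, gripper open.
Joint ranges: [-169.43, 169.43], [-51.17, 129.36], [1.28, 143.12], [-76.62, 256.62], [0, 156.53], [-152.29, 152.29]. Speed limits (degrees/s): [136.94, 136.94, 159.86, 180, 180, 180].

### API

Orientations are given as [roll, pitch, yaw] about the fixed x, y, z axes, in that order (R = Rz(yaw) Ry(pitch) Rx(roll)).
In Python, from bench import sense, snapshot, hand_in, grip_depth gives the robot as it stands. The module is installed in compiled form; this text tells all that it offers.
- The arm moves only by the tool apply_moves, never from a script. Its argument "series" is text: rows parted by semicolons, each of 5 numbers parted by spaces: the shift along the tool's x, y, z each as a share of 0.3 m, from -1 to 1, then the turn about the tool's z as a share of 2 rad, from -1 to 1, then the gripper's target within -1 to 1 (shut at 1, half-way at 0, fully open at -1). In form: tx ty tz twist gripper; .... A call has 1 to 5 rows; each row shifts and turns the commanded pose from where the row before left it, along the tool's axes as they then stand; what a row does not reach is not made up. A row lasts 1/12 s, in which the tool goes at most 41.7 mm and 7.16 degrees, less where a joint would pass 70% of its speed; a pose out of reach is approached as far as the arm can. A call with a number of a shift or a turn outside -1 to 1 is refused whole. A call with a gripper value outside its range is refused whole. The fingers move at their own pace and stop on an object; "squeeze" is the grip in N (left out, the last holds). Time passes only in rows, so rows that do not move let the fingers close. It gives the time, the measured TCP pose, the force, the opening and the grip force at its end, in the units of the state.
- sense(): the state, without advancing time (a new reading comes with each control period).
- snapshot(name): name is "side" or "top"; returns a dict with "frame" (400x640x3 uint8, blue, green, red), "depth" (400x640 float32, mm along the optical axis (not along the pixel's ray), 0 where there is no reading), "intrinsics" (3x3 intrinsics, pixels), "dist" ([k1, k2, p1, p2, k3] as OpenCV has them; the pictures are not rectified), "extrinsics" (4x4, takes a point from camera to world coordinates). Camera axes: x right, y down, z forward; pixel columns grow to the right and rows downward; lengths in mm; the calibration is good to about 2 mm. A picture is of the moment at which its call begins.
- hand_in(): hands the job in; it is judged then, once.
The state is a dict: "time": time; "joint_pos": joint angles; "qd": joint speeds; "joint_efforts": joint torques, N m; "tool_pos": TCP position; "tcp_rot": TCP orientation; "ft_force": force on the tool from outside, world axes, zero at the start; "wrist_torque": the same for the moment, N m; "finger_gap": finger opening in mm; "grip_force": force on a finger pad.
Only numpy, scipy, OpenCV 4.12 (cv2) and the standard library are available. Lean on these libraries where they do the work, as an engineer would, in place of code of your own. Each camera call takes 0.05 s, during which the arm holds its last target. There are 200 camera calls.

### The job

First push the open drawer of the little lab cabinet fully home until it clicks into its catch. Then slide the funnel board lying on the cabinet straight out over the drawer front, without lifting it, until its outer edge stands directly above the red line in the drip tray; it would tip over there by itself, so finish while still holding its grip end, keeping the board level and still. Leave the glassware, bottle, dish and jar standing where they are.

Things in the scene. Friction and masses are not known exactly. Their poses are not given: they have to be found in the camera images.
- cabinet: White fixed cabinet, 300 (its x) x 260 (y) x 120 mm high; origin: centre of its underside, on the bench. Its -x axis points out of the blue drawer front (roughly to the robot's right, world -y). Drawer front, when shut, at x = -150 mm; top at z = 120 mm, its front edge at x = -135 mm. On it two grey guide strips 6 mm high, 10 mm wide run along x, inner faces at y = +-69 mm.
- cabinet_drawer0 (a joint): How far the blue-fronted drawer stands open, in m: 0 = fully home, growing as it comes out towards the cabinet's -x. It slides with 1 to 2 N; in the last 12 mm it must be pushed over a sprung catch (about 9 N), then it snaps home to its stop within 2 mm of 0.
- cabinet_drawer0_handle (a point): Middle of the steel bar handle of the drawer: a bar 11 mm thick and 120 mm long across the drawer (cabinet y), 35 mm in front of the drawer front and 82 mm above the bench; it moves with the drawer. The bar can be pushed from its outer side with fingers pointing down, or gripped across from above.
- board: Loose grey board 280 (x) x 130 (y) x 12 mm, 0.65 to 0.95 kg, lying on the cabinet's top between the guide strips (4 mm play each side), -x end outward. Origin: centre of its underside. A white funnel on a steel flange (100 mm wide, top 37 mm above the underside) is fixed 80 mm from the origin to -x. Balance point about 105 mm behind the outer edge; past the top's front edge it tips unless held (up to 6 N).
- board_edge (a point): Middle of the board's outer (leading, -x) edge, at half thickness: 140 mm from the board's origin along its -x.
- board_grip (a point): Centre of the orange upright grip fixed on the inner end of the board: a block 16 mm thick along the board's x, 70 mm across (y), and 42 mm high, rising from the board's top (12 mm) to 54 mm above its underside; this point is at half its height, 118 mm from the board's origin along +x.
- drip_tray: Fixed shallow steel drip tray on the bench in front of the cabinet, 130 mm x 300 mm, 12 mm high, axes parallel to the cabinet's. A red line 20 mm wide runs across it along its y over the whole 300 mm; the origin lies on the bench under the middle of this line. The tray reaches 20 mm outward (-x) and 110 mm towards the cabinet (+x) from the line.
- flask_a: Loose glass conical flask, 72 mm wide, 115 mm high, origin under its centre; leave alone.
- flask_b: Loose glass conical flask, 60 mm wide, 95 mm high, origin under its centre; leave alone.
- beaker: Loose glass beaker, 72 mm wide, 85 mm high, origin under its centre; leave alone.
- reagent: Loose amber bottle with black cap, 60 mm wide, 120 mm high, origin under its centre; leave alone.
- dish: Loose white porcelain dish, 90 mm wide, 35 mm high, origin under its centre; leave alone.
- jar: Small loose glass jar with blue lid, 36 mm wide, 45 mm high, standing on the cabinet's top beside the board; origin under its centre; leave alone.

How it is judged (in metres and radians):
On the way:
1. the drawer is home in its catch while the board still lies back on the cabinet (value of joint cabinet_drawer0 below 0.004 m and x of board_edge in the frame of cabinet above -0.19 m), for 0.2 s.
At the end, for the whole second after the job is handed in: Drawer home within 4 mm; board edge within 10 mm of the middle of the red line; board level on the cabinet (0.05 rad, 8 mm), straight (0.09 rad) and within 30 mm of the cabinet's middle, still (under 10 mm/s), and held by the robot (over 0.5 N) (value of joint cabinet_drawer0 below 0.004 m and x of board_edge in the frame of drip_tray between -0.01 and 0.01 m and y of board_edge in the frame of cabinet between -0.03 and 0.03 m and angle between the x axis of board and the x axis of cabinet, either way round below 0.09 rad and angle between board's own z axis and vertical below 0.05 rad and height (world z) of board between 0.112 and 0.128 m and linear speed of board below 0.01 m/s and contact force between any of the fingers, the arm and board above 0.5 N); the arm keeps its last pose, push and grip.
It fails at once if the board is tipped (over 0.15 rad) or lifted off the cabinet (over 25 mm) or dropped (angle between board's own z axis and vertical above 0.15 rad or height (world z) of board above 0.145 m or height (world z) of board below 0.09 m).
It fails at once if a flask, the beaker, the bottle, the dish or the jar is shifted by more than 30 mm or knocked over (distance of any of flask_a, flask_b, beaker, reagent, dish, jar from where it was at the start of the episode above 0.03 m or angle between any of flask_a, flask_b, beaker, reagent, dish, jar's own z axis and vertical above 0.5 rad).
It also fails if it takes over 58 s, if anything falls off the work surface, if the arm or the gripper's body presses on something with over 40 N, if the wrist force passes 120 N, or if a joint passes its speed limit or range.

## Working session

There is one attempt and no reset: what is moved stays moved. The work goes in short steps, Python scripts to look and compute and a tool call to move; the robot and the scene stay as the last step left them, time stands still between calls to the robot, and variables do not carry over. Pictures are saved under pics/ and viewed, at most 10 in all, crops included, and the job is handed in when it is done.

Besides the shell and the picture viewer there is one more tool, called after "Request:" as a command line: name --argument value ..., lists and objects as JSON in quotes. apply_moves: Moves the arm, as the interface text tells. Its arguments: {"type":"object","properties":{"series":{"type":"string"},"squeeze":{"type":"number"}},"required":["series"]}

```bash
mkdir -p pics; python3 - <<'E'
from bench import sense, snapshot, grip_depth
import cv2,numpy as np
print(grip_depth); s=sense()
for k,v in s.items(): print(k,v)
for n in("side","top"):
    d=snapshot(n); np.savez(n+"0.npz",**d); cv2.imwrite(f"pics/{n}0.png",d["frame"]); print(d["intrinsics"],d["dist"],d["extrinsics"])
E
```

```text
18.700000000000003
time 0.0
joint_pos [ 7.04511797e+01  7.51643339e+00  8.53287776e+01 -7.15801161e-04
  8.72618559e+01 -4.89381832e+00]
qd [ 0.09636562  0.11127981 -0.05482932  0.01882399 -0.06826394  0.00234805]
joint_efforts [-1.76398396e-03 -5.69416487e+01 -5.00536072e+01 -5.30855941e-04
  1.52013742e-02  2.10420737e-06]
tool_pos [151.6049593  579.96304779 230.23542748]
tcp_rot [-1.79893262e+02 -8.42149941e-03  1.65345025e+02]
ft_force [ 0.67770931  0.1556748  -0.61950972]
wrist_torque [-0.04643947 -0.04420631 -0.00468101]
grip_force 0.0
finger_gap 85.4257899398706
[[405.72633138   0.         320.11209783]
 [  0.         405.72633138 201.40574768]
 [  0.           0.           1.        ]] [-0.04789451  0.          0.          0.          0.        ] [[ 9.68158805e-01 -1.87602089e-01  1.65752782e-01  4.04131608e+02]
 [-2.50085194e-01 -7.54487756e-01  6.06799491e-01 -6.53583349e+02]
 [ 1.12215922e-02 -6.28930586e-01 -7.77380469e-01  9.77477949e+02]
 [ 0.00000000e+00  0.00000000e+00  0.00000000e+00  1.00000000e+00]]
[[520.53860556   0.         325.28119227]
 [  0.         520.53860556 200.15807407]
 [  0.           0.           1.        ]] [-0.12299597  0.          0.          0.          0.        ] [[ 2.40503108e-02 -9.96944655e-01  7.43164663e-02  4.72697646e+02]
 [-9.99709712e-01 -2.40908484e-02  3.51022676e-04  1.69362634e+01]
 [ 1.44039654e-03 -7.43033353e-02 -9.97234646e-01  1.89358755e+03]
 [ 0.00000000e+00  0.00000000e+00  0.00000000e+00  1.00000000e+00]]
```

View pics/side0.png

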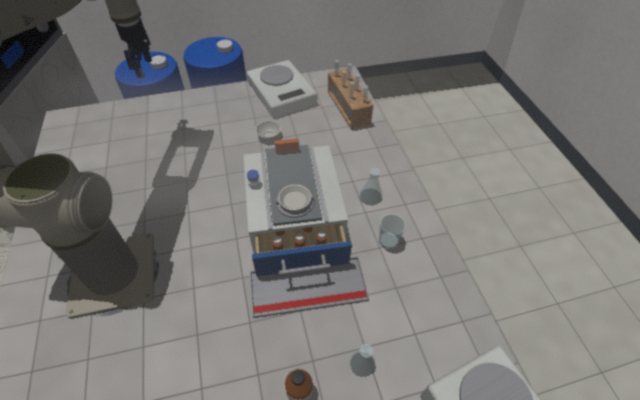

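View pics/top0.png

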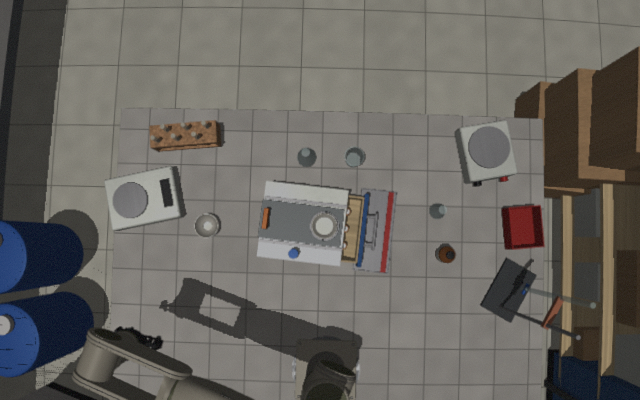

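The side view shows the cabinet at about (295,205), the open blue drawer front at (300,255), the handle at (305,268) and the red line at (310,302). In the top view the orange grip is at (265,217), the jar at (293,253), the drawer front at (363,230), the handle at (373,230), the red line at (388,232) and the dish at (207,226).

```bash
cat > h.py <<'E'
import cv2,numpy as np
def plane(d,px,z):
    px=np.asarray(px,float).reshape(-1,1,2)
    n=cv2.undistortPoints(px,d["intrinsics"],d["dist"]).reshape(-1,2)
    T=d["extrinsics"]; r=np.c_[n,np.ones(len(n))]@T[:3,:3].T; o=T[:3,3]
    z=np.broadcast_to(z,len(n))
    return o+r*((z-o[2])/r[:,2])[:,None]
def mask(d,lo,hi,roi):
    h=cv2.cvtColor(d["frame"],cv2.COLOR_BGR2HSV); m=cv2.inRange(h,np.array(lo),np.array(hi))
    k=np.zeros_like(m); x0,y0,x1,y1=roi; k[y0:y1,x0:x1]=m[y0:y1,x0:x1]
    n,l,s,c=cv2.connectedComponentsWithStats(k)
    if n<2: return np.zeros((0,2))
    i=1+np.argmax(s[1:,4]); ys,xs=np.nonzero(l==i); return np.c_[xs,ys].astype(float)
def rect(p): 
    (c,s,a)=cv2.minAreaRect(p[:,:2].astype(np.float32)); return np.round(c,1),np.round(s,1),round(a,1)
def feats(s,t):
    for n,d,rois in(("side",s,dict(red=(240,270,380,330),org=(260,125,310,165),blue=(245,225,360,280),jar=(240,160,265,190))),("top",t,dict(red=(375,180,405,280),org=(240,190,350,245),blue=(340,180,385,275),jar=(280,240,305,265)))):
        for k,lo,hi,z in(("red",(0,110,60),(8,255,255),12),("red",(172,110,60),(180,255,255),12),("org",(5,120,80),(15,255,255),174),("blue",(100,120,40),(125,255,255),105),("jar",(100,120,40),(125,255,255),165)):
            p=mask(d,lo,hi,rois[k])
            if len(p)<5: continue
            P=plane(d,p,z); w=d["depth"][p[:,1].astype(int),p[:,0].astype(int)]
            print(n,k,len(p),rect(p),"mean",P.mean(0).round(1),"rect",*rect(P))
E
python3 - <<'E'
import numpy as np,cv2
from h import *
s=dict(np.load("side0.npz"));t=dict(np.load("top0.npz"))
feats(s,t)
# cloud of cabinet top and handle from depth
for n,d in(("side",s),("top",t)):
    ys,xs=np.mgrid[0:400,0:640]; z=d["depth"]; px=np.c_[xs.ravel(),ys.ravel()].astype(float)
    q=cv2.undistortPoints(px[:,None],d["intrinsics"],d["dist"]).reshape(-1,2)
    P=(np.c_[q,np.ones(len(q))]*z.reshape(-1,1))@d["extrinsics"][:3,:3].T+d["extrinsics"][:3,3]
    P=P[z.ravel()>0]
    b=(P[:,0]>300)&(P[:,0]<800)&(P[:,1]>-350)&(P[:,1]<350)
    P=P[b]
    for lo,hi in((116,123),(128,136),(78,92),(168,180)):
        Q=P[(P[:,2]>lo)&(P[:,2]<hi)]
        if len(Q)>5: print(n,lo,len(Q),Q.mean(0).round(1),Q.min(0).round(),Q.max(0).round(),*rect(Q))
for n,d in(("side",s),("top",t)):
    f=d["frame"]; c=f[120:330,220:400] if n=="side" else f[170:280,240:410]
    cv2.imwrite(f"pics/c_{n}0.png",cv2.resize(c,None,fx=4 if n=="top" else 2.8,fy=4 if n=="top" else 2.8,interpolation=cv2.INTER_CUBIC))
E
```

```text
side red 691 (array([309.4, 301.4]), array([  6.3, 112.7]), 81.7) mean [ 502.1 -212.1   12. ] rect [ 503.6 -212.1] [ 17.4 288.5] 84.8
side org 64 (array([286. , 141.3]), array([ 2.8, 22.1]), 84.3) mean [535.5 214.4 174. ] rect [535.8 214.1] [11.8 63.9] 84.5
side blue 407 (array([301.5, 250.2]), array([ 4.8, 97.9]), 82.6) mean [ 505.3 -114.3  105. ] rect [ 506.4 -114.6] [ 14.2 246.8] 84.7
top red 374 (array([386.5, 231.6]), array([ 4.8, 79.7]), 6.1) mean [ 504.  -206.8   12. ] rect [ 504.8 -206.7] [ 17.5 288.5] 84.8
top org 92 (array([264.8, 217.9]), array([ 4.5, 20.2]), 7.1) mean [537.4 216.3 174. ] rect [537.1 216.4] [14.8 66.9] 84.7
top blue 252 (array([362.8, 229.5]), array([ 3.7, 71.8]), 6.5) mean [ 509.8 -114.   105. ] rect [ 508.4 -113.7] [ 12.5 246.7] 84.6
top jar 63 (array([293., 253.]), array([8., 8.]), 90.0) mean [423.3 119.8 165. ] rect [423.6 120.2] [26.4 26.5] 1.5
side 116 2882 [528.7  67.4 120.1] [385. -62. 116.] [786. 247. 123.] [590.   86.7] [289.2 390.3] 85.0
side 128 2525 [524.3 100.3 132.2] [408. -49. 128.] [615. 245. 136.] [505.8  98.2] [289.7 197.5] 85.3
side 78 834 [ 567.1 -110.4   84.8] [ 380. -167.   78.] [800.  93.  92.] [599.2 -66. ] [442.8 202. ] 18.3
side 168 123 [533.5 211.2 173.1] [419. 108. 168.] [571. 227. 178.] [486.8 178.1] [183.2  51.6] 35.7
top 116 1722 [527.7  89.3 119.7] [ 385. -126.  116.] [783. 246. 123.] [584.6  54.2] [359.7 387.9] 84.8
top 128 1862 [528.  107.2 131.8] [389. -56. 128.] [662. 243. 136.] [525.6  95.9] [286.5 254.7] 84.6
top 78 268 [ 587.1 -111.5   85.4] [ 395. -165.   78.] [798. 103.  92.] [615.2 -72.4] [414.5 204.1] 23.5
top 168 99 [520.  202.2 172.9] [407. 107. 168.] [570. 226. 180.] [480.7 175.5] [192.4  51.4] 36.3
```

View pics/c_top0.png

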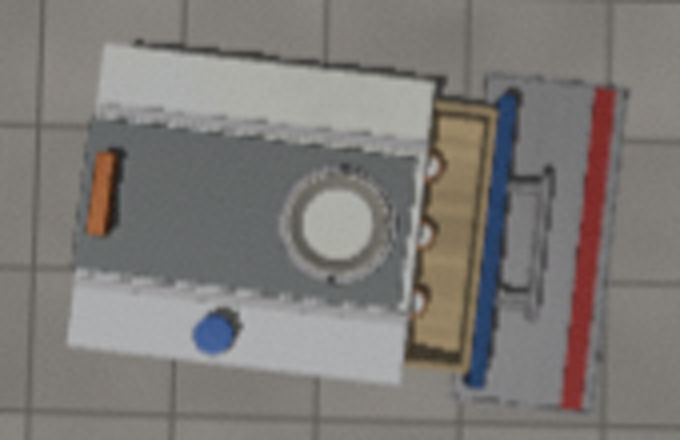

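The zoom shows the handle bar's middle at crop (536,243), which is about (374,231) in the full frame. The cabinet top's corners in the crop are near (105,45), (68,347), (437,85) and (402,382). The board's grip is at (102,193).

```bash
python3 - <<'E'
import numpy as np
from h import *
t=dict(np.load("top0.npz"));s=dict(np.load("side0.npz"))
c=np.array([[105,45],[68,347],[437,85],[402,382]])/4.+[240,170]-.4
P=plane(t,c,120); a=np.radians(84.8); X=np.array([np.cos(a),np.sin(a)]);Y=np.array([-X[1],X[0]])
o=P[:,:2].mean(0)-7.5*X; print("corners",P.round(),"origin",o.round(1))
C=lambda p:(np.round((p[:2]-o)@X,1),np.round((p[:2]-o)@Y,1))
for n,p in(("c0",P[0]),("c1",P[1]),("c2",P[2]),("c3",P[3]),("redT",np.array([504,-206.8])),("redS",np.array([502.1,-212.1])),("gripT",np.array([537.3,216.4])),("gripS",np.array([535.6,214.3])),("blueT",np.array([508.5,-113.9])),("blueS",np.array([505.5,-114.4])),
 ("handleT",plane(t,[[240+537/4,170+240/4]],87)[0]),("handleS",plane(s,[[305,268]],87)[0]),("jar",np.array([423.4,120])),("tcp",np.array([151.6,580])),("dishT",plane(t,[[207,226]],30)[0])): print(n,C(p),np.round(p[:2]))
E
```

```text
corners [[666. 223. 120.]
 [408. 246. 120.]
 [639. -62. 120.]
 [385. -38. 120.]] origin [523.8  84.8]
c0 (np.float64(150.6), np.float64(-129.4)) [666. 223.]
c1 (np.float64(150.4), np.float64(130.3)) [408. 246.]
c2 (np.float64(-136.1), np.float64(-127.8)) [639. -62.]
c3 (np.float64(-134.9), np.float64(126.9)) [385. -38.]
redT (np.float64(-292.2), np.float64(-6.7)) [ 504. -207.]
redS (np.float64(-297.7), np.float64(-5.3)) [ 502. -212.]
gripT (np.float64(132.3), np.float64(-1.5)) [537. 216.]
gripS (np.float64(130.0), np.float64(0.0)) [536. 214.]
blueT (np.float64(-199.3), np.float64(-2.8)) [ 508. -114.]
blueS (np.float64(-200.1), np.float64(0.2)) [ 506. -114.]
handleT (np.float64(-240.2), np.float64(-5.6)) [ 508. -155.]
handleS (np.float64(-241.9), np.float64(-2.1)) [ 504. -156.]
jar (np.float64(25.9), np.float64(103.2)) [423. 120.]
tcp (np.float64(459.4), np.float64(415.6)) [152. 580.]
dishT (np.float64(353.3), np.float64(48.0)) [508. 441.]
```

View pics/c_side0.png

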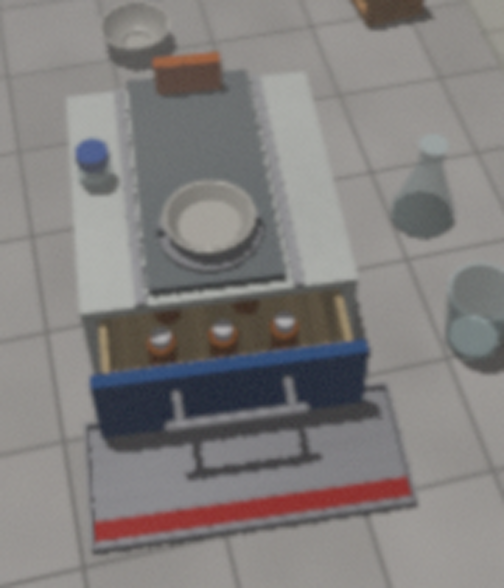

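The side zoom confirms it: drawer open about 55 mm, handle bar at cabinet x of about -240, and the red line at about -295. Next I shut the fingers, turn to align with the cabinet, and travel at this height.

Request:
apply_moves --series "0 0 0 -0.042 1; 0 0 0 -0.041 1; -0.04 -0.08 0 0 1; -0.058 -0.102 0 0 1; -0.058 -0.102 0 0 1" --squeeze 60

```text
time: 0.52
tool_pos: [190.5, 490.3, 230.3]
tcp_rot: [-179.9, -0.0, 175.0]
ft_force: [-0.5, -0.5, 0.5]
finger_gap: 25.5
grip_force: 0.0
```

Request:
apply_moves --series "-0.058 -0.102 0 0 1; -0.058 -0.102 0 0 1; -0.058 -0.102 0 0 1; -0.058 -0.102 0 0 1; -0.058 -0.102 0 0 1"

```text
time: 0.93
tool_pos: [263.8, 329.6, 230.8]
tcp_rot: [-180.0, -0.0, 174.9]
ft_force: [0.4, 1.0, 0.8]
finger_gap: -0.2
grip_force: 0.0
```

Request:
apply_moves --series "-0.058 -0.102 0 0 1; -0.058 -0.102 0 0 1; -0.058 -0.102 0 0 1; -0.058 -0.102 0 0 1; -0.058 -0.102 0 0 1"

```text
time: 1.35
tool_pos: [336.7, 169.4, 231.1]
tcp_rot: [180.0, 0.0, 174.9]
ft_force: [-0.5, -0.7, 0.0]
finger_gap: -0.2
grip_force: 0.0
```

Request:
apply_moves --series "-0.058 -0.102 0 0 1; -0.058 -0.102 0 0 1; -0.058 -0.102 0 0 1; -0.058 -0.102 0 0 1; -0.058 -0.102 0 0 1"

```text
time: 1.77
tool_pos: [409.7, 9.1, 231.1]
tcp_rot: [180.0, 0.0, 174.8]
ft_force: [0.4, 0.5, -0.0]
finger_gap: 0.4
grip_force: 0.0
```

Request:
apply_moves --series "-0.058 -0.102 0 0 1; -0.058 -0.102 0 0 1; -0.058 -0.102 0 0 1; -0.058 -0.102 0 0 1; 0 0 0 0 1"

```text
time: 2.18
tool_pos: [468.8, -122.2, 230.3]
tcp_rot: [-179.9, -0.0, 174.6]
ft_force: [1.5, -0.2, 0.1]
finger_gap: 0.1
grip_force: 0.0
```

Request:
apply_moves --series "0 0 0 0 1; 0 0 0 0 1"

```text
time: 2.35
tool_pos: [467.4, -117.0, 230.7]
tcp_rot: [180.0, -0.1, 174.8]
ft_force: [-0.2, -0.3, 0.0]
finger_gap: -0.3
grip_force: 0.0
```

Request:
apply_moves --series "-0.045 -0.076 0 0 1; -0.045 -0.076 0 0 1; -0.046 -0.076 0 0 1; 0 0 0 0 1; 0 0 0 0 1"

```text
time: 2.77
tool_pos: [502.3, -188.5, 231.1]
tcp_rot: [180.0, -0.0, 174.9]
ft_force: [-0.5, 0.1, -0.3]
finger_gap: 0.3
grip_force: 0.0
```

Request:
apply_moves --series "0 0 0.09 0 1; 0 0 0.09 0 1; 0 0 0.09 0 1; 0 0 0.09 0 1; 0 0 0 0 1"

```text
time: 3.18
tool_pos: [498.4, -185.4, 117.4]
tcp_rot: [179.8, -0.5, 175.0]
ft_force: [-0.9, 1.2, -0.9]
finger_gap: -0.5
grip_force: 0.0
```

```bash
python3 - <<'E'
from bench import *
import cv2
f=snapshot("side")["frame"]; print(sense()["tool_pos"])
cv2.imwrite("pics/s1.png",cv2.resize(f[120:340,200:420],None,fx=2.5,fy=2.5))
E
```

```text
[ 499.75572352 -186.25644307  120.44744175]
```

View pics/s1.png

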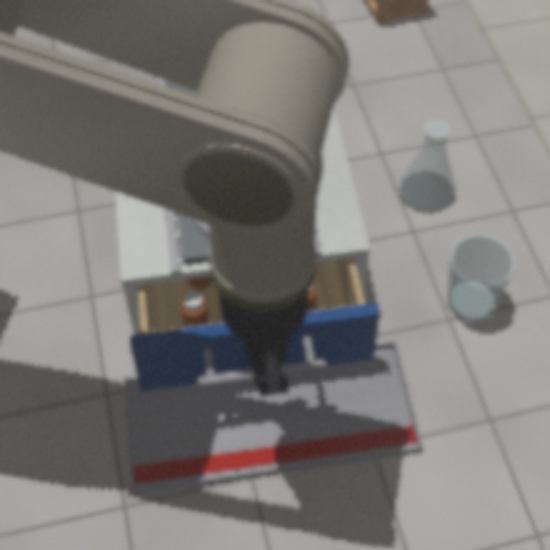

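The gripper is over the tray, in front of the handle (crop 270,385), with a clear gap of about 10 mm. Next I descend to z = 62 and push along +tool y.

Request:
apply_moves --series "0 0 0.05 0 1; 0 0 0.05 0 1; 0 0 0.05 0 1; 0 0 0.05 0 1; 0 0 0 0 1"

```text
time: 3.65
tool_pos: [501.7, -187.8, 62.8]
tcp_rot: [180.0, -0.1, 174.9]
ft_force: [-0.3, 0.1, -2.2]
finger_gap: -0.5
grip_force: 0.0
```

Request:
apply_moves --series "0 0.02 0 0 1; 0 0.02 0 0 1; 0 0.02 0 0 1; 0 0.02 0 0 1; 0 0 0 0 1"

```text
time: 4.07
tool_pos: [505.4, -164.0, 64.5]
tcp_rot: [-180.0, 0.1, 174.9]
ft_force: [-0.7, -0.5, -0.3]
finger_gap: 0.2
grip_force: 0.0
```

Request:
apply_moves --series "0 0.02 0 0 1; 0 0.02 0 0 1; 0 0.02 0 0 1; 0 0.02 0 0 1; 0 0 0 0 1"

```text
time: 4.48
tool_pos: [506.6, -139.9, 63.1]
tcp_rot: [180.0, -0.0, 174.9]
ft_force: [0.8, -0.0, 0.5]
finger_gap: 0.5
grip_force: 0.0
```

Request:
apply_moves --series "0 0.01 0 0 1; 0 0.01 0 0 1; 0 0.01 0 0 1; 0 0.01 0 0 1; 0 0 0 0 1"

```text
time: 4.9
tool_pos: [507.5, -130.0, 63.1]
tcp_rot: [-179.9, -0.0, 174.8]
ft_force: [0.1, -4.8, -1.2]
finger_gap: -0.1
grip_force: 2.3
```

Request:
apply_moves --series "0 0.01 0 0 1; 0 0.01 0 0 1; 0 0.01 0 0 1; 0 0.01 0 0 1; 0 0 0 0 1"

```text
time: 5.32
tool_pos: [508.5, -118.1, 63.1]
tcp_rot: [-179.9, -0.0, 174.8]
ft_force: [-1.2, -6.8, -1.3]
finger_gap: -0.0
grip_force: 3.2
```

Request:
apply_moves --series "0 0.01 0 0 1; 0 0.01 0 0 1; 0 0 0 0 1; 0 0 0 0 1"

```text
time: 5.65
tool_pos: [508.6, -117.5, 63.4]
tcp_rot: [-179.4, -0.0, 174.8]
ft_force: [-3.7, -32.3, -5.4]
finger_gap: -0.3
grip_force: 16.4
```

Stop reached at 32 N, with the TCP at cabinet x = -203 as expected for a shut drawer. Next I back off, rise and look.

Request:
apply_moves --series "0 -0.04 0 0 1; 0 -0.06 0 0 1; 0 0 -0.1 0 1; 0 0 -0.13 0 0; 0 0 -0.13 0 -1"

```text
time: 6.07
tool_pos: [505.3, -140.7, 171.1]
tcp_rot: [179.9, -0.2, 174.8]
ft_force: [1.0, -0.7, -0.4]
finger_gap: 22.8
grip_force: 0.0
```

Request:
apply_moves --series "0 0 -0.13 0 -1; 0 0 -0.1 0 -1; 0 0.13 0 0 -1; 0 0.13 0 0 -1; 0 0.13 0 0 -1"

```text
time: 6.48
tool_pos: [517.6, -23.6, 241.4]
tcp_rot: [180.0, 0.1, 174.7]
ft_force: [0.9, -0.2, -1.0]
finger_gap: 83.6
grip_force: 0.0
```

Request:
apply_moves --series "0 0.13 0 0 -1; 0 0.13 0 0 -1; 0 0.13 0 0 -1; 0 0.13 0 0 -1; 0 0.13 0 0 -1"

```text
time: 6.9
tool_pos: [534.2, 171.9, 240.3]
tcp_rot: [180.0, -0.0, 174.9]
ft_force: [0.6, -0.6, -0.1]
finger_gap: 85.2
grip_force: 0.0
```

Request:
apply_moves --series "0 0.1 0 0 -1; 0 0 0 0 -1; 0 0 0 0 -1"

```text
time: 7.15
tool_pos: [536.8, 201.4, 239.9]
tcp_rot: [180.0, -0.1, 175.1]
ft_force: [0.4, -0.3, -0.1]
finger_gap: 85.6
grip_force: 0.0
```

```bash
python3 - <<'E'
from bench import *
from h import *
s=snapshot("side");t=snapshot("top"); feats(s,t); print(sense()["tool_pos"],sense()["tcp_rot"])
a=cv2.resize(s["frame"][120:330,220:400],None,fx=2.2,fy=2.2); b=cv2.resize(t["frame"][170:280,240:410],None,fx=2.2,fy=2.2)
b=cv2.copyMakeBorder(b,0,a.shape[0]-b.shape[0],0,0,0); cv2.imwrite("pics/s2.png",np.hstack([a,b]))
E
```

```text
side red 690 (array([309.4, 301.5]), array([  6.3, 112.7]), 81.6) mean [ 502.5 -212.1   12. ] rect [ 503.6 -212.2] [ 17.5 288.5] 84.8
side org 50 (array([282.5, 141.5]), array([ 3., 15.]), 90.0) mean [524.9 215.6 174. ] rect [525.6 215.8] [12.7 43.6] 76.1
side blue 414 (array([298. , 231.5]), array([ 5. , 94.9]), 82.6) mean [505.6 -55.5 105. ] rect [510.5 -56.4] [ 15.7 247.7] 85.0
top red 373 (array([386.5, 231.6]), array([ 4.8, 79.6]), 6.1) mean [ 504.8 -206.9   12. ] rect [ 505.  -206.6] [ 17.5 288.2] 84.8
top blue 225 (array([346.3, 228. ]), array([ 3.2, 72.6]), 6.5) mean [512.6 -56.8 105. ] rect [512.5 -56.9] [ 10.8 249.3] 84.7
top jar 58 (array([293.3, 252.7]), array([8.5, 7.4]), 68.2) mean [423.9 119.9 165. ] rect [424.6 119.3] [28.2 24.6] 23.4
[537.13647777 199.21202196 240.05439362] [-1.79982102e+02 -3.21283992e-02  1.74877816e+02]
```

View pics/s2.png

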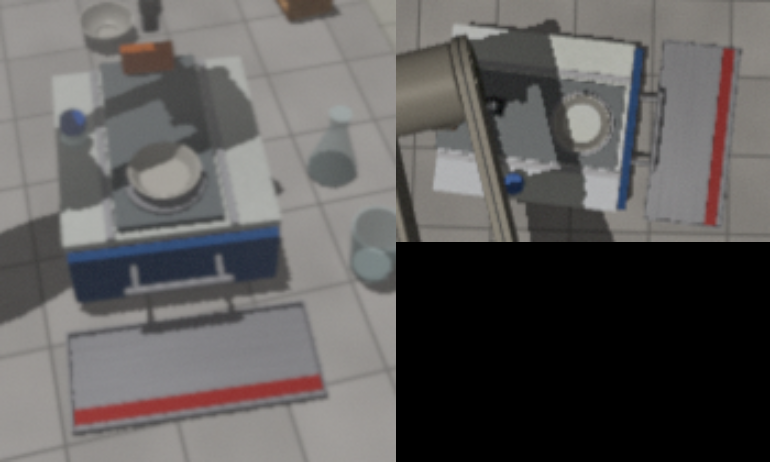

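The drawer is shut and its blue front is flush with the cabinet. The board and jar are untouched. The grip lies 16 mm further along +x, so I centre over it and descend.

Request:
apply_moves --series "0.007 0.053 0 0 -1; 0 0 0.08 0 -1; 0 0 0.08 0 -1; 0 0 0.08 0 -1; 0 0 0 0 -1"

```text
time: 7.67
tool_pos: [533.7, 213.1, 162.6]
tcp_rot: [-179.8, -0.5, 174.7]
ft_force: [-0.8, -0.3, -0.7]
finger_gap: 85.0
grip_force: 0.0
```

Request:
apply_moves --series "0 0 0.03 0 -1; 0 0 0.03 0 -1; 0 0 0.03 0 -1; 0 0 0 0 -1; 0 0 0 0 -1"

```text
time: 8.08
tool_pos: [536.7, 215.3, 141.3]
tcp_rot: [-180.0, -0.0, 174.8]
ft_force: [0.5, 0.9, -0.2]
finger_gap: 85.4
grip_force: 0.0
```

Request:
apply_moves --series "0 0 0.012 0 -1; 0 0 0 0 0.2; 0 0 0 0 1; 0 0 0 0 1; 0 0 0 0 1" --squeeze 60

```text
time: 8.5
tool_pos: [536.9, 215.5, 138.0]
tcp_rot: [180.0, 0.0, 174.9]
ft_force: [-0.6, 0.5, 0.5]
finger_gap: 38.8
grip_force: 0.0
```

Request:
apply_moves --series "0 0 0 0 1; 0 0 0 0 1; 0 0 0 0 1; 0 0 0 0 1; 0 0 0 0 1"

```text
time: 8.92
tool_pos: [536.8, 215.6, 138.0]
tcp_rot: [180.0, 0.0, 174.8]
ft_force: [-2.2, 2.3, 2.6]
finger_gap: 15.3
grip_force: 59.3
```

Gripped at 59 N with a 15 mm gap. The slide is about 168 mm, so I do 150 mm first.

Request:
apply_moves --series "0 -0.01 0 0 1; 0 -0.02 0 0 1; 0 -0.02 0 0 1; 0 -0.02 0 0 1; 0 -0.02 0 0 1"

```text
time: 9.33
tool_pos: [534.5, 189.1, 138.0]
tcp_rot: [179.9, 0.1, 174.9]
ft_force: [0.1, 4.7, 0.6]
finger_gap: 15.6
grip_force: 59.1
```

Request:
apply_moves --series "0 -0.025 0 0 1; 0 -0.025 0 0 1; 0 -0.025 0 0 1; 0 -0.025 0 0 1; 0 -0.025 0 0 1"

```text
time: 9.75
tool_pos: [531.1, 151.6, 138.0]
tcp_rot: [179.9, 0.0, 174.9]
ft_force: [0.1, 4.5, 1.0]
finger_gap: 15.3
grip_force: 59.1
```

Request:
apply_moves --series "0 -0.025 0 0 1; 0 -0.025 0 0 1; 0 -0.025 0 0 1; 0 -0.025 0 0 1; 0 -0.02 0 0 1"

```text
time: 10.17
tool_pos: [527.9, 115.5, 138.0]
tcp_rot: [179.9, 0.0, 174.9]
ft_force: [-0.8, 5.6, 2.3]
finger_gap: 15.3
grip_force: 59.1
```

Request:
apply_moves --series "0 -0.025 0 0 1; 0 -0.025 0 0 1; 0 -0.025 0 0 1; 0 -0.02 0 0 1; 0 -0.01 0 0 1"

```text
time: 10.58
tool_pos: [525.2, 84.0, 138.1]
tcp_rot: [179.9, 0.1, 174.9]
ft_force: [0.2, 5.9, 3.2]
finger_gap: 15.5
grip_force: 59.2
```

Request:
apply_moves --series "0 -0.02 0 0 1; 0 -0.02 0 0 1; 0 -0.01 0 0 1; 0 0 0 0 1; 0 0 0 0 1"

```text
time: 11.0
tool_pos: [523.9, 68.9, 138.0]
tcp_rot: [-180.0, 0.0, 174.8]
ft_force: [1.5, 0.8, 3.6]
finger_gap: 15.6
grip_force: 59.3
```

```bash
python3 - <<'E'
from bench import *
from h import *
s=snapshot("side");t=snapshot("top"); np.savez("side3.npz",**s);np.savez("top3.npz",**t); feats(s,t); print(sense())
a=cv2.resize(s["frame"][130:330,230:400],None,fx=2.7,fy=2.7); b=cv2.resize(t["frame"][170:280,310:410],None,fx=3.2,fy=3.2)
b=cv2.copyMakeBorder(b,0,a.shape[0]-b.shape[0],0,0,0); cv2.imwrite("pics/s3.png",np.hstack([a,b]))
E
```

```text
side red 694 (array([309.4, 301.4]), array([  6.5, 112.7]), 81.5) mean [ 502.7 -212.2   12. ] rect [ 503.6 -212.1] [ 18.  288.5] 84.9
side blue 72 (array([335.5, 226.4]), array([ 3.8, 19.2]), 82.9) mean [606.9 -64.7 105. ] rect [608.4 -64.3] [12.3 51.3] 84.6
top red 341 (array([386.6, 231.6]), array([ 4.7, 79.7]), 6.1) mean [ 505.1 -207.5   12. ] rect [ 504.8 -206.9] [ 17.2 288.5] 84.8
top blue 50 (array([349.5, 200. ]), array([16.,  3.]), 90.0) mean [608.6 -65.7 105. ] rect [608.6 -65.9] [55.3 10.3] 1.2
top jar 60 (array([293., 253.]), array([8., 8.]), 90.0) mean [423.4 119.1 165. ] rect [423.6 120.2] [26.4 26.5] 1.5
{'time': 11.1, 'joint_pos': array([ 1.94672700e+00,  3.55689083e-02,  1.02957890e+02, -2.53650930e-02,
        7.69664136e+01, -8.29012032e+01]), 'qd': array([ 0.05550061,  0.06431701,  0.01698716, -0.10138001,  0.06629586,
        0.03113654]), 'joint_efforts': array([ -0.64777164, -45.8746326 , -45.31154037,  -0.53952774,
         0.38232375,  -0.05733959]), 'tool_pos': array([523.82766504,  68.87697614, 137.95092161]), 'tcp_rot': array([-1.79980433e+02,  4.28731075e-02,  1.74853649e+02]), 'ft_force': array([0.55214706, 1.64469437, 3.67711166]), 'wrist_torque': array([ 0.3283716 , -0.12999371, -0.06282189]), 'grip_force': 59.37904357910156, 'finger_gap': 15.657756435323547}
```

View pics/s3.png

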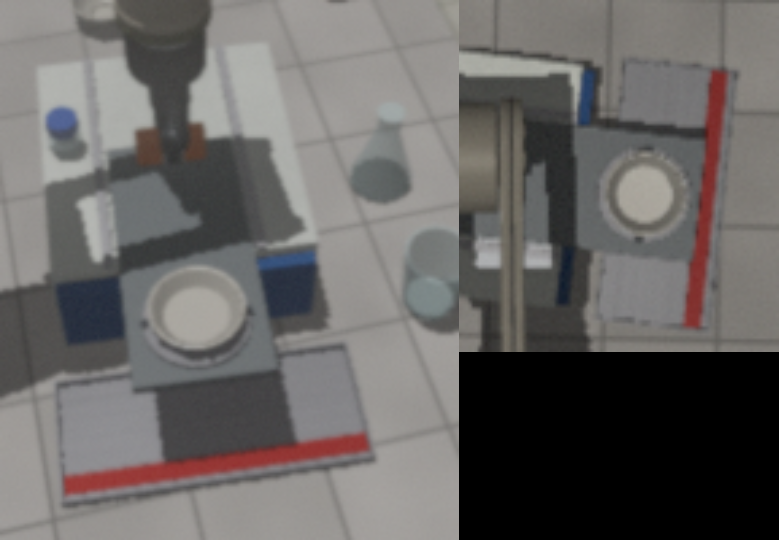

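The board is out straight and level, its leading edge just short of the red line (top crop about x=697, y=195; side crop about (207,378)). The 5 mm disagreement between cameras on the red line suggests the tray floor lies lower than z=12. I'll check that by depth and measure the edge directly.

```bash
python3 - <<'E'
from h import *
s=dict(np.load("side3.npz"));t=dict(np.load("top3.npz"))
a=np.radians(84.8);X=np.array([np.cos(a),np.sin(a),0]);Y=np.array([-X[1],X[0],0]);o=np.array([523.8,84.8,0])
for n,d,roi in(("side",s,(240,270,380,330)),("top",t,(375,180,405,280))):
    p=mask(d,(0,110,60),(8,255,255),roi); T=d["extrinsics"]
    dz=d["depth"][p[:,1].astype(int),p[:,0].astype(int)]; q=cv2.undistortPoints(p[:,None],d["intrinsics"],d["dist"]).reshape(-1,2)
    P=(np.c_[q,np.ones(len(q))]*dz[:,None])@T[:3,:3].T+T[:3,3]; print(n,"red z median",np.median(P[:,2]))
    for z in(3,12): print(z,"red cab x",((np.r_[rect(plane(d,p,z))[0],0]-o)@X).round(1))
    R=T[:3,:3].T; rv=cv2.Rodrigues(R)[0]; tv=-R@T[:3,3]
    for z in (132,120):
        xs=np.arange(-300,-250,2.); ys=np.arange(-50,51,4.)
        W=np.array([[o+x*X+y*Y+[0,0,z] for y in ys] for x in xs])
        uv=cv2.projectPoints(W.reshape(-1,3),rv,tv,d["intrinsics"],d["dist"])[0].reshape(len(xs),len(ys),2).astype(np.float32)
        v=cv2.remap(d["frame"],uv,None,cv2.INTER_LINEAR).mean(1).round().astype(int)
        print(n,z,[(int(x),*c.tolist()) for x,c in zip(xs,v)])
E
```

```text
side red z median 3.9072694608086636
3 red cab x -293.3
12 red cab x -297.5
side 132 [(-300, 74, 73, 74), (-298, 74, 72, 73), (-296, 74, 72, 73), (-294, 74, 72, 74), (-292, 74, 72, 74), (-290, 74, 73, 74), (-288, 74, 72, 73), (-286, 74, 72, 73), (-284, 74, 73, 74), (-282, 74, 72, 73), (-280, 71, 69, 69), (-278, 67, 66, 65), (-276, 68, 66, 65), (-274, 79, 77, 75), (-272, 96, 94, 92), (-270, 109, 108, 104), (-268, 115, 114, 110), (-266, 117, 115, 111), (-264, 116, 113, 110), (-262, 113, 111, 107), (-260, 111, 109, 106), (-258, 112, 111, 108), (-256, 114, 112, 110), (-254, 113, 111, 109), (-252, 108, 106, 104)]
side 120 [(-300, 74, 72, 73), (-298, 73, 72, 73), (-296, 74, 72, 73), (-294, 74, 73, 74), (-292, 75, 73, 74), (-290, 74, 72, 73), (-288, 74, 72, 74), (-286, 74, 73, 74), (-284, 74, 73, 74), (-282, 74, 72, 73), (-280, 74, 72, 73), (-278, 74, 73, 74), (-276, 74, 72, 73), (-274, 72, 70, 71), (-272, 68, 66, 66), (-270, 66, 65, 64), (-268, 74, 72, 70), (-266, 90, 88, 86), (-264, 106, 104, 100), (-262, 114, 112, 108), (-260, 117, 115, 111), (-258, 116, 114, 110), (-256, 114, 112, 108),
[... 524 characters left out ...]
99, 99, 96), (-262, 100, 100, 97), (-260, 102, 102, 101), (-258, 105, 105, 104), (-256, 106, 108, 107), (-254, 108, 109, 109), (-252, 107, 109, 110)]
top 120 [(-300, 111, 113, 115), (-298, 107, 108, 108), (-296, 109, 108, 108), (-294, 114, 113, 114), (-292, 110, 110, 119), (-290, 96, 95, 121), (-288, 74, 75, 123), (-286, 55, 57, 125), (-284, 46, 48, 126), (-282, 44, 47, 127), (-280, 44, 46, 127), (-278, 45, 48, 125), (-276, 50, 51, 116), (-274, 65, 66, 104), (-272, 84, 84, 98), (-270, 95, 95, 95), (-268, 99, 99, 96), (-266, 99, 99, 96), (-264, 100, 99, 97), (-262, 101, 101, 99), (-260, 104, 104, 103), (-258, 106, 107, 106), (-256, 107, 109, 109), (-254, 107, 110, 109), (-252, 107, 110, 110)]
```

The red line is at -293.2 in both cameras, with the tray floor at z of about 3. The edge is at -272.3 by image and -273.8 by grip, so about 20 mm remains.

Request:
apply_moves --series "0 -0.012 0 0 1; 0 -0.018 0 0 1; 0 -0.018 0 0 1; 0 -0.014 0 0 1; 0 -0.006 0 0 1"

```text
time: 11.52
tool_pos: [522.0, 49.3, 138.2]
tcp_rot: [179.9, 0.0, 174.9]
ft_force: [0.0, 7.4, 5.7]
finger_gap: 15.5
grip_force: 59.6
```

Request:
apply_moves --series "0 0 0 0 1; 0 0 0 0 1; 0 0 0 0 1; 0 0 0 0 1; 0 0 0 0 1"

```text
time: 11.93
tool_pos: [522.0, 49.2, 138.1]
tcp_rot: [180.0, 0.0, 174.9]
ft_force: [1.6, 5.4, 5.2]
finger_gap: 15.4
grip_force: 59.7
```

```bash
python3 - <<'E'
from bench import *
from h import *
a=np.radians(84.8);X=np.array([np.cos(a),np.sin(a),0]);Y=np.array([-X[1],X[0],0]);o=np.array([523.8,84.8,0])
S=sense(); print((S["tool_pos"]-o)@X-258,(S["tool_pos"]-o)@Y,S["ft_force"],S["tool_pos"],S["tcp_rot"])
im=[]
for n in("side","top"):
    d=snapshot(n); T=d["extrinsics"]
    R=T[:3,:3].T; rv=cv2.Rodrigues(R)[0]; tv=-R@T[:3,3]
    xs=np.arange(-310,-270,1.)
    for y0 in(-40,0,40):
        ys=np.arange(y0-12,y0+13,3.)
        W=np.array([[o+x*X+y*Y+[0,0,132] for y in ys] for x in xs])
        uv=cv2.projectPoints(W.reshape(-1,3),rv,tv,d["intrinsics"],d["dist"])[0].reshape(len(xs),len(ys),2).astype(np.float32)
        v=cv2.remap(d["frame"],uv,None,cv2.INTER_LINEAR).mean(1)[:,0]
        print(n,y0,"edge x",xs[np.argmax(np.gradient(cv2.GaussianBlur(v[:,None],(1,5),0).ravel()))])
    im.append(d["frame"])
a=cv2.resize(im[0][130:330,230:400],None,fx=2.7,fy=2.7); b=cv2.resize(im[1][170:280,310:410],None,fx=3.2,fy=3.2)
b=cv2.copyMakeBorder(b,0,a.shape[0]-b.shape[0],0,0,0); cv2.imwrite("pics/s4.png",np.hstack([a,b]))
E
```

```text
-293.66183587867664 -1.4461959571512348 [1.60799144 5.38795235 5.2481723 ] [522.00811979  49.15386155 138.1087432 ] [1.79963643e+02 4.19525083e-02 1.74874582e+02]
side -40 edge x -293.0
side 0 edge x -293.0
side 40 edge x -292.0
top -40 edge x -273.0
top 0 edge x -283.0
top 40 edge x -273.0
```

View pics/s4.png

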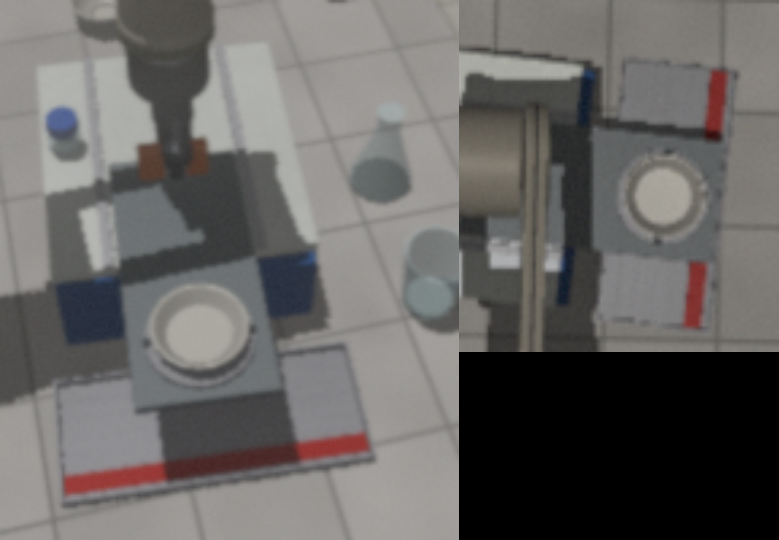

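The board is level and straight. Its edge is at -293 (side camera) and -293.7 (by grip), against the red line at -293.2, and the drawer is still shut. In the top view the edge falls over the line; its gradient has no contrast there, so I ignore that reading. Handing in.

```bash
python3 -c "
from bench import *
print(hand_in())"
```

```text
the job is handed in; nothing more can be done
None
```

I handed the job in with the drawer pushed home and the board slid out over the red line, its edge about 1 mm from the line's middle by my last measurement. The board was level and still gripped at about 60 N, and no glassware was touched; the hand-in call returned no verdict.

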